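# Build the height-check stack and stand the top-heavy standards on it

### The arm

A 7-joint arm with a two-finger parallel gripper is mounted at the origin on a cart in front of the work surface, level with it; the furniture and walls round the work are solid. World frame = base frame: x ahead of the robot, y to its left, z up, the work surface at z = 0. Lengths are in mm, angles in rad, forces in N, time in s.
With the tool pointing down it reaches from about 350 to 900 mm from the base axis. Payload 7.2 kg.
Tool frame: the origin (TCP) lies at the very end of the fingers, on their centre line; the grasp point (between the pads) lies 19 mm behind it; x points along the fingers, z is the direction in which the jaws open and shut, and the axes are right-handed (so a half turn about x gives the same grasp; the last joint's range is limited). The gripper opens to 85 mm and grips with 20 to 120 N. Pads are 22 mm wide; open, the fingers measure 114 mm over their backs; the gripper's body (76 mm by 85 mm) begins 54 mm behind the grasp point. The pads swing forward as they close: fully open they stand 13 mm farther back than shut.
Start: joints at [-1.289, 0.411, -0.013, 1.596, 0.006, 1.134, -0.082], TCP at [214.203, 587.151, 231.297] pointing down, gripper open.
Joint ranges: [-2.95, 2.95], [-0.29, 1.99], [-1.47, 1.44], [0.14, 2.54], [-1.03, 4.17], [0.13, 1.85], [-2.86, 2.86]. Speed limits (rad/s): [2.39, 2.39, 3.01, 3.01, 3.14, 3.14, 3.14].

### API

Orientations are given as a rotation vector (axis times angle).
In Python, from workcell import observe, camera, job_done, boxes_of, silhouettes, mark_of gives the robot as it stands. The module is installed in compiled form; this text tells all that it offers.
- The arm moves only by the tool apply_moves, never from a script. Its arguments are lists of equal length, an entry for each row: "claw": the opening, from -1 (shut) to 1 (fully open); "slide": the shift along the tool's x, y, z in m, a list of three; "delta_rot": the turn, a rotation vector about the tool's x, y, z in rad, a list of three. In form: {"claw": [claw, ...], "slide": [[x, y, z], ...], "delta_rot": [[rx, ry, rz], ...]}. A call has exactly 8 rows; each row is the pose to reach, as a shift and turn from the pose commanded when the call began, along the tool's axes at that moment; what a row does not reach only later rows make up. A row lasts 1/10 s, in which the tool goes at most 50 mm and 8.59 degrees, less where a joint would pass 70% of its speed; a pose out of reach is approached as far as the arm can. A call with a gripper value outside its range is refused whole. The fingers move at their own pace and stop on an object; "grip_force" is the grip in N (left out, the last holds). Time passes only in rows, so rows that repeat a pose let the fingers close, or fill a call up. It gives the time, the measured TCP pose, the force and the opening at its end, in the units of the state.
- observe(): the state, without advancing time (a new reading comes with each control period).
- camera(name): name is "scene" or "top" or "wrist"; returns a dict with "pixels" (400x640x3 uint8, red, green, blue), "depth" (400x640 float32, mm along the optical axis (not along the pixel's ray), 0 where there is no reading), "vfov" (degrees; the focal length in pixels is half the picture's height over the tangent of half this angle, whatever the lens; pixels are square), "cx", "cy" (the principal point, pixels), "R" (3x3) and "t" (3): a world point X has camera coordinates R X + t. Camera axes: x right, y down, z forward; pixel columns grow to the right and rows downward; lengths in mm; the calibration is good to about 2 mm. A picture is of the moment at which its call begins.
- job_done(): hands the job in, once; it reports no verdict.
Trained networks look in a picture, given as the dict that the camera call returned (one of the last four; its "shot" number tells which), for a name from the list of things; names that differ only in an ending like _2 or _b are one class to them, and where a whole thing is asked for, a point or a joint stands for the part that bears it (a point fixed in the world has none). Each returns a list of dicts, best first, with "p" (0 to 1); they miss things now and then, are a little off and sometimes report something else, mostly with a low value. They report only what shows in the picture. A call takes as long as a camera call.
- boxes_of(picture, thing): "xyz" ([x, y, z] in mm, in world coordinates, good to about 4 mm: the middle of the surface that is visible of it).
- silhouettes(picture, thing): "mask" (400x640 bool, what is visible of it).
- mark_of(picture, thing): "xyz" ([x, y, z] in mm, in world coordinates, good to about 4 mm: a listed point, or the origin of a listed thing).
The state is a dict: "time_s": time; "q": joint angles; "qvel": joint speeds; "joint_torque": joint torques, N m; "eef_pos": TCP position; "tcp_rot": TCP orientation; "contact_force": force on the tool from outside, world axes, zero at the start; "wrist_torque": the same for the moment, N m; "grip_width": finger opening in mm.
Only numpy, scipy, OpenCV 4.12 (cv2) and the standard library are available. Lean on these libraries where they do the work, as an engineer would, in place of code of your own. Each camera call takes 0.05 s, during which the arm holds its last target. There are 200 camera calls.

### The job

Set up the overhead camera's height check on the dark base: stack the blue well plate on the raised step of the base and then the orange cover plate on the blue one, cut corners matched so that each skirt drops fully home over the step below. Then move the white-headed standard out of the parking block to stand upright on the cover plate's ring, and after it the yellow-headed one to stand on the ring of the base, each gently set down with its foot inside the ring and left standing by itself, quite still, for a second before you go on. Do not let a standard fall over, and leave the other things on the table where they are.

Things in the scene. Friction and masses are not known exactly. Their poses are not given: they have to be found in the camera images.
- base: dark steel base plate fixed to the table, 124 mm (its x) by 264 mm (its y) and 10 mm thick, origin at the centre of its underside, z up. It carries an aluminium step at its -y end and a printed ring at its +y end
- nest (a point): centre of the aluminium step on the base, at the base's top face (70 mm to the base's -y, 10 mm up), axes as the base's. The step is 86 by 50 mm (x, y) and 5 mm high, tapering to 81 by 45, its two +x corners cut: 2 mm play all round inside a skirt. A plate that is home has its origin here, its +x along the base's +x, its skirt on the base's top face
- base_ring (a point): centre of the black printed ring on white (44 mm outside, 39 mm inside) on the base's top face, 75 mm towards the base's +y from its centre and 10 mm up; flat, the yellow-headed standard's place
- well_plate: blue plastic well plate, 96 mm (its x) by 60 mm (its y), sides 22 mm high, its two +x corners cut at 45 degrees (14 mm), -x corners square. Hollow below: skirt 3 mm thick, 7 mm deep; above that solid. Origin: centre of the underside, z up; about 0.12 kg. On top a step like the base's (5 mm high, 27 mm in all) with small dark wells
- cover_plate: orange plastic cover plate with a flat top and a black ring on white printed at the middle, 96 mm (its x) by 60 mm (its y), sides 22 mm high, its two +x corners cut at 45 degrees (14 mm), -x corners square. Hollow below: skirt 3 mm thick, 7 mm deep; above that solid. Origin: centre of the underside, z up; about 0.12 kg. When home on the well plate its origin is 22 mm above the well plate's
- cover_ring (a point): centre of the black printed ring (44 mm outside, 39 mm inside) on the cover plate's flat top, 22 mm above the plate's origin; the white-headed standard's place
- white_standard: mushroom-shaped standard, 120 mm tall: steel foot 24 mm across, 5 mm high; stem 10 mm across; heavy white round head, 44 mm across, 92 to 120 mm up, bull's-eye on top. About 0.12 kg, centre of mass 95 mm up: topples beyond 7 degrees of lean. Origin: centre of the foot's underside, z up the stem. Starts upright in either hole of the black parking block
- yellow_standard: mushroom-shaped standard, 120 mm tall: steel foot 24 mm across, 5 mm high; stem 10 mm across; heavy yellow round head, 44 mm across, 92 to 120 mm up, bull's-eye on top. About 0.12 kg, centre of mass 95 mm up: topples beyond 7 degrees of lean. Origin: centre of the foot's underside, z up the stem. Starts upright in either hole of the black parking block
- park: black parking block fixed to the table, 130 mm (its x) by 52 mm (its y) by 24 mm high, origin at the centre of its underside, with two holes 28 mm across and 14 mm deep at x = -37.5 and +37.5 mm; the standards' feet rest in them 10 mm above the table
- beaker: small glass beaker with light blue content, 46 mm across, 58 mm high, a bystander; origin at the centre of its underside
- dropper: small bottle with white cap and light blue content, 34 mm across, 62 mm high, a bystander; origin at the centre of its underside
- pincers: steel tweezers lying on the table, 127 mm long (their y), 12 mm wide, 9 mm high, a bystander; origin at the centre of its underside
- marker: white marker pen with a red cap lying on the table, 136 mm long (its y), 13 mm high, a bystander; origin at the centre of its underside
- green_cap: dark green screw cap, 34 mm across, 12 mm high, a bystander; origin at the centre of its underside

How it is judged:
By the outcome, as a careful person would: the job done as asked, in the order asked, and still so for the second after the job is handed in, with the robot touching nothing.
It also fails if it takes over 72 s, if anything falls off the work surface, if the arm or the gripper's body presses on something with over 40 N, if the wrist force passes 120 N, or if a joint passes its speed limit or range.

## Working session

There is one attempt and no reset: what is moved stays moved. The work goes in short steps, Python scripts to look and compute and a tool call to move; the robot and the scene stay as the last step left them, time stands still between calls to the robot, and variables do not carry over. Pictures are saved under pics/ and viewed, about 8 in all and at most 12, crops included, and the job is handed in when it is done.

Besides the shell and the picture viewer there is one more tool, called after "Call:" as a command line: name --argument value ..., lists and objects as JSON in quotes. apply_moves: Moves the arm, as the interface text tells. Its arguments: {"type":"object","properties":{"claw":{"type":"array"},"slide":{"type":"array"},"delta_rot":{"type":"array"},"grip_force":{"type":"number"}},"required":["claw","slide","delta_rot"]}

```bash
mkdir -p pics; cat > h.py <<'E'
import numpy as np, cv2
from scipy.spatial.transform import Rotation as Ro
from workcell import *
def cloud(p):
    f=200/np.tan(np.radians(p["vfov"])/2); v,u=np.mgrid[:400,:640]; d=p["depth"].astype(float)
    c=np.stack([(u-p["cx"])/f*d,(v-p["cy"])/f*d,d],-1)
    return (c-p["t"])@p["R"]
def proj(p,X):
    f=200/np.tan(np.radians(p["vfov"])/2); c=p["R"]@np.array(X,float)+p["t"]
    return c[0]/c[2]*f+p["cx"],c[1]/c[2]*f+p["cy"]
def save(p,n): cv2.imwrite("pics/"+n+".png",cv2.cvtColor(p["pixels"],cv2.COLOR_RGB2BGR))
E
python3 - <<'E'
from h import *
np.set_printoptions(precision=1,suppress=True)
s=observe();print(s["time_s"],s["eef_pos"],s["tcp_rot"],s["grip_width"],s["contact_force"]);print(Ro.from_rotvec(s["tcp_rot"]).as_matrix())
ims=[]
for n in["top","scene"]:
    p=camera(n);save(p,n+"0");ims.append(p["pixels"]);C=cloud(p)
    print(n,p["R"],p["t"],p["vfov"])
    for t in ["base","nest","base_ring","well_plate","cover_plate","cover_ring","white_standard","yellow_standard","park","beaker","dropper","pincers","marker","green_cap"]:
        m=[(np.array(r["xyz"]),round(r["p"],2)) for r in mark_of(p,t)[:2]]
        print(t,m)
cv2.imwrite("pics/both.png",cv2.cvtColor(cv2.resize(np.vstack(ims),(480,600)),cv2.COLOR_RGB2BGR))
E
```

```text
0.0 [214.  586.7 230.4] [-0.9  1.4  0.9] 85.54217079814059 [ 0.9  0.1 -0.6]
[[-0.  -0.9  0.3]
 [-0.   0.3  0.9]
 [-1.  -0.  -0. ]]
top [[-0.  -1.  -0. ]
 [-1.   0.  -0.1]
 [ 0.1  0.  -1. ]] [  29.1  543.2 1448.5] 51.43156277902269
base [(array([510.9,  44.5,  -0.9]), 0.64), (array([559.4, 380.1,   9.3]), 0.64)]
nest [(array([499.7, -23.7,  12.7]), 0.91)]
base_ring [(array([518.9, 115.1,  14.2]), 0.75), (array([510.9,  45.8,  -0.4]), 0.63)]
well_plate [(array([ 551.6, -388.7,   -0.6]), 0.64), (array([677.1,  76.6,   1. ]), 0.43)]
cover_plate [(array([ 431. , -250. ,    3.8]), 0.84)]
cover_ring [(array([ 426.8, -249.4,   16.8]), 0.8)]
white_standard [(array([483. , 389. ,  12.3]), 0.6), (array([524.6, 386.5,  -1.8]), 0.28)]
yellow_standard [(array([557.5, 379.7,  11.3]), 0.52), (array([501.4, -25.9,   8.8]), 0.2)]
park [(array([454.6, 545.9,  -1.7]), 0.67), (array([523.7, 383.9,   0.2]), 0.58)]
beaker [(array([682.6, 164.2,   0.1]), 0.45)]
dropper [(array([675.2,  78.5,  -2.6]), 0.67), (array([ 428.2, -251.3,   19. ]), 0.49)]
pincers [(array([ 560.5, -543. ,    0.6]), 0.63)]
marker [(a
[... 173 characters left out ...]
3 -0.7 -0.6]] [ 506.1  179.3 1731.1] 43.429816846699424
base [(array([515. ,  45. ,  -1.2]), 0.94)]
nest [(array([500.1, -28.5,   9.6]), 0.97), (array([520.7, 118.9,  12.4]), 0.35)]
base_ring [(array([517.4, 119.2,   9.1]), 0.79)]
well_plate []
cover_plate []
cover_ring [(array([500.6, -31.8,   9.2]), 0.23)]
white_standard [(array([487.6, 383.8,   5. ]), 0.84), (array([678.2,  71.2,   6.4]), 0.22)]
yellow_standard [(array([562.2, 378.8,  15.4]), 0.6)]
park [(array([524.3, 381.2,   0.1]), 0.66)]
beaker [(array([687.3, 166.1,   0.6]), 0.73)]
dropper [(array([679.9,  74.1,   3.2]), 0.61)]
pincers []
marker [(array([456.8, 541.9,  -2.9]), 0.51), (array([525.2, 382.8,   0. ]), 0.16)]
green_cap []
```

View pics/top0.png

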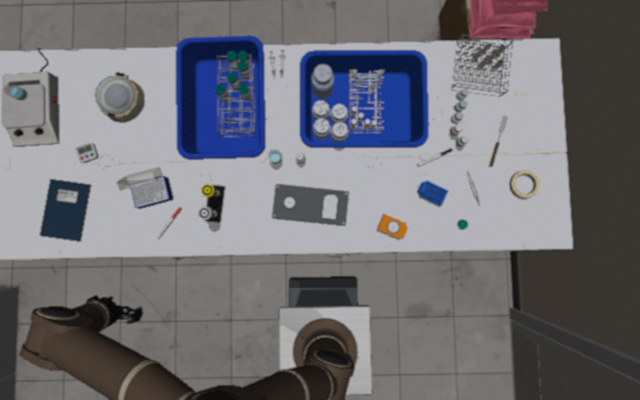

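View pics/scene0.png

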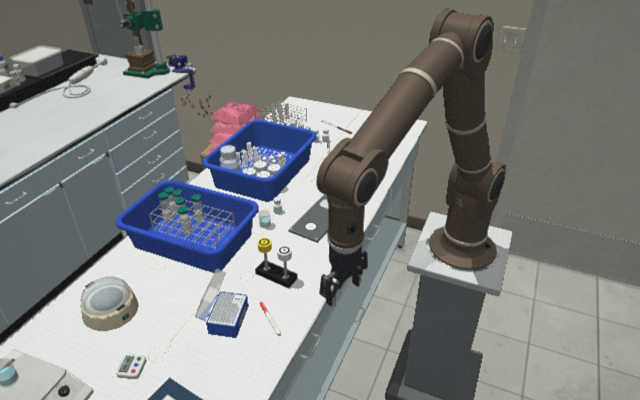

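The top view shows the blue plate at (432,193), orange plate at (392,226), base at (310,204) with the step on the right and the ring on the left. The parked white standard is at (205,213) and the yellow one at (208,190). The scene view agrees. Next I need rough orientations and the wrist camera's placement.

```bash
cat >> h.py <<'E'
def pose():
    s=observe(); return np.array(s["eef_pos"]),Ro.from_rotvec(s["tcp_rot"]).as_matrix(),s
def plan(P,yaw):
    """slide(m)/rot to TCP world P with tool down and jaw axis (z) at yaw (mod pi nearest)"""
    p,R,s=pose(); best=None
    for k in (0,np.pi):
        z=np.array([np.cos(yaw+k),np.sin(yaw+k),0]);x=np.array([0,0,-1.]);T=np.stack([x,np.cross(z,x),z],1)
        r=Ro.from_matrix(R.T@T).as_rotvec()
        if best is None or abs(r[0])<abs(best[0]): best=r
    print("t",s["time_s"],"p",p.round(1),"slide",(R.T@(np.array(P)-p)/1000).round(4),"rot",best.round(4),"F",np.round(s["contact_force"],1),"w",round(s["grip_width"],1))
E
python3 - <<'E'
from h import *
np.set_printoptions(precision=3,suppress=True)
p,R,s=pose(); print("tool R",R,"q",s["q"])
c=camera("wrist"); 
print("cam pos in tool",R.T@(-c["R"].T@c["t"]-p),"cam axes in tool\n",R.T@c["R"].T,c["vfov"],c["cx"],c["cy"])
t=camera("top"); C=cloud(t)
for n in["well_plate","cover_plate","base","park"]:
    for r in silhouettes(t,n)[:2]:
        m=r["mask"]; X=C[m]; X=X[X[:,2]>-20]
        if len(X)<10: continue
        rect=cv2.minAreaRect(X[:,:2].astype(np.float32)); print(n,r["p"],m.sum(),rect,np.median(X[:,2]))
plan([520,-330,260],0)
E
```

```text
tool R [[ 0.    -0.939  0.343]
 [ 0.     0.343  0.939]
 [-1.    -0.     0.   ]] q [-1.289  0.411 -0.013  1.596  0.006  1.134 -0.082]
cam pos in tool [-143.075   70.214    1.271] cam axes in tool
 [[ 0.    -0.279  0.96 ]
 [ 0.    -0.96  -0.279]
 [ 1.     0.001 -0.   ]] 63.08763642495511 321.74752080867523 200.01472955917578
well_plate 0.6 435 ((513.712158203125, -212.3530731201172), (87.97986602783203, 461.8650207519531), 9.949368476867676) 26.45569449979872
cover_plate 0.59 426 ((444.9757995605469, -146.80149841308594), (301.4384460449219, 72.2366714477539), 81.88907623291016) 22.93495913358217
base 0.87 2550 ((505.2264099121094, 40.45890808105469), (264.1555480957031, 140.45460510253906), 83.07928466796875) 11.224406558313724
park 0.67 348 ((509.02691650390625, 204.6425018310547), (405.26226806640625, 126.05493927001953), 85.55472564697266) 23.915631058535137
t 1.8 p [214.2 587.2 231.3] slide [-0.029 -0.602 -0.757] rot [ 1.221 -0.    -0.   ] F [-0.3  0.1  0.6] w 85.5
```

Call:
apply_moves --claw '[1,1,1,1,1,1,1,1]' --slide '[[-0.029,-0.446,-0.365],[-0.029,-0.446,-0.365],[-0.029,-0.446,-0.365],[-0.029,-0.446,-0.365],[-0.029,-0.446,-0.365],[-0.029,-0.446,-0.365],[-0.029,-0.446,-0.365],[-0.029,-0.446,-0.365]]' --delta_rot '[[1.22,0,0],[1.22,0,0],[1.22,0,0],[1.22,0,0],[1.22,0,0],[1.22,0,0],[1.22,0,0],[1.22,0,0]]'

```text
time_s: 2.6
eef_pos: [418.7, 241.7, 251.9]
tcp_rot: [-0.011, 1.57, 0.013]
contact_force: [1.1, 0.0, -0.5]
grip_width: 85.0
```

```bash
python3 - <<'E'
from h import *
plan([508,91,260],0)
E
```

```text
t 2.6 p [418.7 241.7 251.9] slide [-0.0082 -0.152   0.087 ] rot [ 0.0151  0.0006 -0.0009] F [ 1.1  0.  -0.5] w 85.0
```

Call:
apply_moves --claw '[1,1,1,1,1,1,1,1]' --slide '[[-0.008,-0.151,0.088],[-0.008,-0.151,0.088],[-0.008,-0.151,0.088],[-0.008,-0.151,0.088],[-0.008,-0.151,0.088],[-0.008,-0.151,0.088],[-0.008,-0.151,0.088],[-0.008,-0.151,0.088]]' --delta_rot '[[0,0,0],[0,0,0],[0,0,0],[0,0,0],[0,0,0],[0,0,0],[0,0,0],[0,0,0]]'

```text
time_s: 3.4
eef_pos: [508.5, 95.8, 259.3]
tcp_rot: [-0.018, 1.571, 0.019]
contact_force: [-0.1, -0.4, 0.2]
grip_width: 85.3
```

```bash
python3 - <<'E'
from h import *
np.set_printoptions(precision=1,suppress=True)
p=camera("wrist");save(p,"w1");np.savez("w1.npz",**{k:p[k] for k in("pixels","depth","vfov","cx","cy","R","t")})
for n in["nest","base_ring"]: print(n,mark_of(p,n)[:2])
C=cloud(p);
r=silhouettes(p,"base")[0];X=C[r["mask"]];X=X[(X[:,2]>5)&(X[:,2]<20)]
print(r["p"],cv2.minAreaRect(X[:,:2].astype(np.float32)))
plan([516,-282,250],np.radians(-35))
E
```

```text
nest [{'xyz': [502.1, -22.6, 9.6], 'p': 0.58}]
base_ring [{'xyz': [521.8, 118.6, 14.8], 'p': 0.82}]
0.86 ((512.832275390625, 42.33918762207031), (263.6097412109375, 124.32603454589844), 82.88079833984375)
t 3.6 p [508.9  95.  259.4] slide [ 0.  -0.4 -0. ] rot [ 0.6 -0.  -0. ] F [-0.9  0.2 -0.2] w 85.4
```

View pics/w1.png

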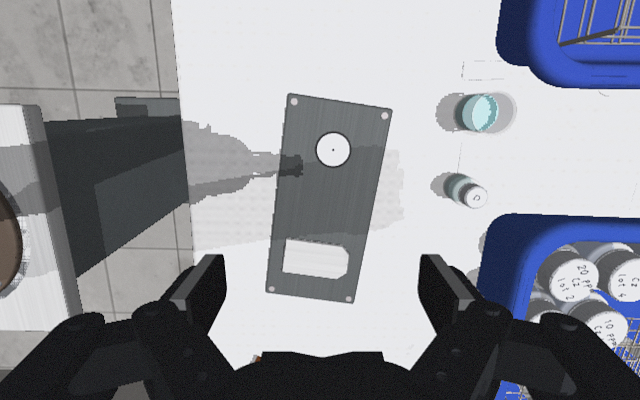

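The wrist view shows the base cleanly, with the ring at (333,149) and the step at (316,259), whose cut corners face +x (right). The base rectangle measures 263.6 x 124.3, as it should.

Call:
apply_moves --claw '[1,1,1,1,1,1,1,1]' --slide '[[0.009,-0.377,0.007],[0.009,-0.377,0.007],[0.009,-0.377,0.007],[0.009,-0.377,0.007],[0.009,-0.377,0.007],[0.009,-0.377,0.007],[0.009,-0.377,0.007],[0.009,-0.377,0.007]]' --delta_rot '[[0.59,0,0],[0.59,0,0],[0.59,0,0],[0.59,0,0],[0.59,0,0],[0.59,0,0],[0.59,0,0],[0.59,0,0]]'

```text
time_s: 4.4
eef_pos: [523.0, -286.7, 250.5]
tcp_rot: [0.447, 1.523, -0.45]
contact_force: [-0.0, 0.8, 0.0]
grip_width: 85.2
```

```bash
cat >> h.py <<'E'
def rect(C,m,zlo,zhi):
    k=(m&(C[...,2]>zlo)&(C[...,2]<zhi)).astype(np.uint8)
    n,l,st,_=cv2.connectedComponentsWithStats(k); i=1+np.argmax(st[1:,4]); X=C[l==i]
    return cv2.minAreaRect(X[:,:2].astype(np.float32)),X
E
python3 - <<'E'
from h import *
p=camera("wrist");p2=p;save(p,"w2");C=cloud(p)
hsv=cv2.cvtColor(p["pixels"],cv2.COLOR_RGB2HSV)
for n,lo,hi in[("well_plate",100,130),("cover_plate",5,22)]:
    col=(hsv[...,0]>lo)&(hsv[...,0]<hi)&(hsv[...,1]>90)&(hsv[...,2]>50)
    r=silhouettes(p,n); m=r[0]["mask"] if r else col
    for zl in(19,):
        q,X=rect(C,m,zl,40); print(n,r[0]["p"] if r else 0,q,np.median(X[:,2]),len(X))
        B=cv2.boxPoints(q); c=np.array(q[0])
        for b in B: # corner emptiness: distance from corner to nearest point
            print("   corner",b.round(1),np.linalg.norm(X[:,:2]-b,axis=1).min().round(1))
    print(mark_of(p,n)[:2])
p,R,s=pose();print(s["time_s"],p,np.degrees(np.arctan2(R[1,2],R[0,2])))
E
```

```text
well_plate 0.97 ((547.3325805664062, -390.58270263671875), (97.37751770019531, 60.31480407714844), 62.2966423034668) 27.40552919798307 3493
   corner [ 498.  -419.7] 2.7
   corner [ 551.4 -447.7] 2.3
   corner [ 596.7 -361.5] 10.6
   corner [ 543.3 -333.5] 10.4
[{'xyz': [549.8, -394.5, -4.5], 'p': 0.91}]
cover_plate 0.74 ((427.6390380859375, -247.56573486328125), (96.02932739257812, 60.727928161621094), 65.29634094238281) 22.775636577149314 3918
   corner [ 380.  -278.5] 11.9
   corner [ 435.2 -303.9] 10.1
   corner [ 475.3 -216.6] 1.4
   corner [ 420.1 -191.3] 2.4
[{'xyz': [425.2, -250.3, -0.9], 'p': 0.7}]
4.65 [ 524.20712429 -281.30275941  250.07408696] -32.55455639869186
```

View pics/w2.png

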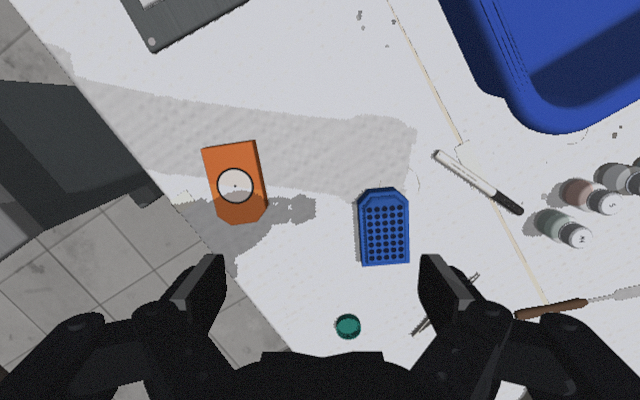

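The wrist view shows the blue plate (384,228) with cut corners up, pointing to world 62°, and the orange plate (235,183) with cut corners down, at -115°. The sizes measure 97x60 and 96x61, which matches.

```bash
python3 - <<'E'
from h import *
np.set_printoptions(precision=4,suppress=True)
plan([547.3,-390.6,45],np.radians(-27.7))
E
```

```text
t 4.65 p [ 524.2 -281.3  250.1] slide [ 0.205  -0.0798  0.0785] rot [-0.0847 -0.0008 -0.0006] F [0.8 0.2 0.2] w 85.7
```

Call:
apply_moves --claw '[1,1,1,1,1,1,1,1]' --slide '[[0.205,-0.0798,0.0785],[0.205,-0.0798,0.0785],[0.205,-0.0798,0.0785],[0.205,-0.0798,0.0785],[0.205,-0.0798,0.0785],[0.205,-0.0798,0.0785],[0.205,-0.0798,0.0785],[0.205,-0.0798,0.0785]]' --delta_rot '[[-0.085,0,0],[-0.085,0,0],[-0.085,0,0],[-0.085,0,0],[-0.085,0,0],[-0.085,0,0],[-0.085,0,0],[-0.085,0,0]]'

```text
time_s: 5.45
eef_pos: [548.8, -390.6, 47.4]
tcp_rot: [0.378, 1.535, -0.378]
contact_force: [-0.1, 0.1, 0.3]
grip_width: 85.4
```

```bash
python3 - <<'E'
from h import *
np.set_printoptions(precision=4,suppress=True)
plan([547.3,-390.6,4],np.radians(-27.7))
p=camera("wrist");C=cloud(p);save(p,"w3")
r=silhouettes(p,"well_plate");m=r[0]["mask"]
print(r[0]["p"],rect(C,m,19,40)[0])
E
```

```text
t 5.45 p [ 548.8 -390.6   47.4] slide [ 0.0434 -0.0007 -0.0014] rot [ 0.0015  0.0024 -0.0008] F [-0.1  0.1  0.3] w 85.4
0.89 ((547.562255859375, -390.48065185546875), (96.82648468017578, 60.19318771362305), 62.59640884399414)
```

View pics/w3.png

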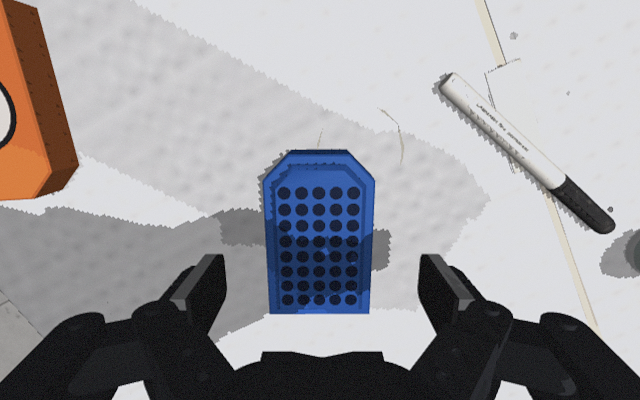

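The blue plate sits centred between the jaws at (320,235), and the rectangle agrees within 0.3 mm. I'll descend and grip.

Call:
apply_moves --claw '[1,1,1,1,-1,-1,-1,-1]' --slide '[[0.015,-0.0004,-0.001],[0.03,-0.0004,-0.001],[0.042,-0.0004,-0.001],[0.042,-0.0004,-0.001],[0.042,-0.0004,-0.001],[0.042,-0.0004,-0.001],[0.042,-0.0004,-0.001],[0.042,-0.0004,-0.001]]' --delta_rot '[[0,0,0],[0,0,0],[0,0,0],[0,0,0],[0,0,0],[0,0,0],[0,0,0],[0,0,0]]' --grip_force 40

```text
time_s: 6.35
eef_pos: [546.3, -392.1, 3.9]
tcp_rot: [0.379, 1.536, -0.38]
contact_force: [-0.7, -0.6, 0.6]
grip_width: 59.0
```

```bash
python3 - <<'E'
from h import *
np.set_printoptions(precision=4,suppress=True)
plan([547.3,-390.6,90],np.radians(-27.7))
p=camera("wrist");C=cloud(p);save(p,"w4")
E
```

```text
t 6.35 p [ 546.3 -392.1    3.9] slide [-0.0861  0.0018  0.0002] rot [-0.0006  0.0009  0.0001] F [-0.7 -0.6  0.6] w 59.0
```

View pics/w4.png

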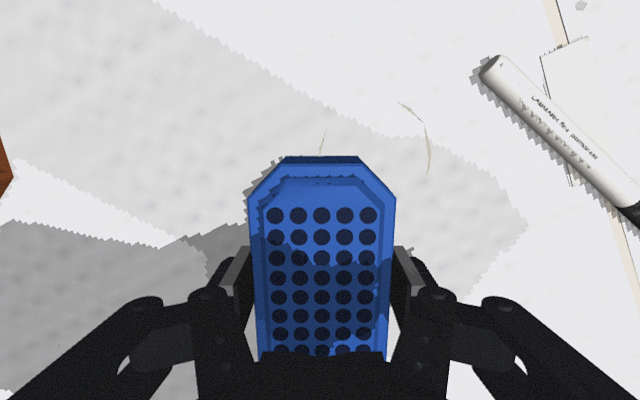

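Gripped at 59 mm. I'll lift and carry it to the base.

Call:
apply_moves --claw '[-1,-1,-1,-1,-1,-1,-1,-1]' --slide '[[-0.04,0,0],[-0.09,0,0],[-0.09,0.303,-0.207],[-0.09,0.303,-0.207],[-0.09,0.303,-0.207],[-0.09,0.303,-0.207],[-0.09,0.303,-0.207],[-0.09,0.303,-0.207]]' --delta_rot '[[0,0,0],[0,0,0],[1.211,0,0],[1.211,0,0],[1.211,0,0],[1.211,0,0],[1.211,0,0],[1.211,0,0]]'

```text
time_s: 7.2
eef_pos: [511.1, -91.8, 93.6]
tcp_rot: [1.076, 1.289, -1.075]
contact_force: [1.3, -0.4, -0.8]
grip_width: 59.0
```

```bash
python3 - <<'E'
from h import *
np.set_printoptions(precision=4,suppress=True)
plan([504.1,-27.1,90],np.radians(-97.12))
E
```

```text
t 7.2 p [511.1 -91.8  93.6] slide [ 0.0036  0.0047 -0.0649] rot [ 0.3047 -0.0007 -0.0006] F [ 1.3 -0.4 -0.8] w 59.0
```

Call:
apply_moves --claw '[-1,-1,-1,-1,-1,-1,-1,-1]' --slide '[[0.034,0.005,-0.065],[0.034,0.005,-0.065],[0.034,0.005,-0.065],[0.034,0.005,-0.065],[0.034,0.005,-0.065],[0.034,0.005,-0.065],[0.034,0.005,-0.065],[0.034,0.005,-0.065]]' --delta_rot '[[0.305,0,0],[0.305,0,0],[0.305,0,0],[0.305,0,0],[0.305,0,0],[0.305,0,0],[0.305,0,0],[0.305,0,0]]'

```text
time_s: 8.0
eef_pos: [504.6, -29.7, 59.7]
tcp_rot: [1.297, 1.15, -1.296]
contact_force: [0.1, -0.1, -0.8]
grip_width: 59.0
```

```bash
python3 - <<'E'
from h import *
np.set_printoptions(precision=2,suppress=True)
p=camera("wrist");save(p,"w5");C=cloud(p)
P,R,s=pose();print(s["time_s"],P,np.degrees(np.arctan2(R[1,2],R[0,2])),s["grip_width"])
hsv=cv2.cvtColor(p["pixels"],cv2.COLOR_RGB2HSV)
blue=(hsv[...,0]>100)&(hsv[...,0]<130)&(hsv[...,1]>90)
T=(C-P)@R  # tool frame
near=(np.abs(T[...,1])<70)&(np.abs(T[...,2])<40)&(T[...,0]<5)&(T[...,0]>-60)
X=T[blue&near]
print("n",len(X),"x pct",np.percentile(X[:,0],[2,20,50,80,98]))
for lo,hi in((-24,-15),(-27,-20)): 
    Y=X[(X[:,0]>lo)&(X[:,0]<hi)]; print(lo,len(Y),"ymax",np.percentile(Y[:,1],[95,99,100]),"z",np.percentile(Y[:,2],[0,1,99,100]))
# base edges
g=(np.abs(C[...,2]-10)<2.5)&(C[...,0]>430)&(C[...,0]<600)&(C[...,1]>-130)&(C[...,1]<210)
gray=(hsv[...,1]<60)&(hsv[...,2]<170)
q,Y=rect(C,g,5,15);print("base",q,len(Y))
print(cv2.boxPoints(q))
E
```

```text
8.05 [504.51 -29.55  59.6 ] -96.81549905496153 58.80743644408618
n 25968 x pct [-25.17 -24.34 -23.65 -19.35 -12.42]
-24 16348 ymax [47.24 49.92 50.47] z [-31.19 -30.07  28.48  29.75]
-27 19949 ymax [41.38 44.52 49.51] z [-30.4  -25.22  23.37  28.66]
base ((512.8889770507812, 43.04188537597656), (264.22137451171875, 123.77310943603516), 82.84595489501953) 50652
[[435.03 -80.33]
 [557.84 -95.75]
 [590.75 166.42]
 [467.94 181.83]]
```

View pics/w5.png

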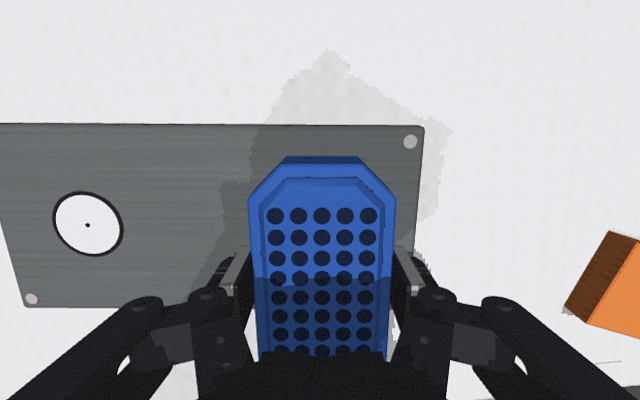

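The blue plate is held over the step with its cut corners toward +x, and the front edge is at row 157. I'll correct by about 2.5 mm and lower to just above the step.

Call:
apply_moves --claw '[-1,-1,-1,-1,-1,-1,-1,-1]' --slide '[[0.015,-0.0026,-0.0023],[0.03,-0.0026,-0.0023],[0.036,-0.0026,-0.0023],[0.036,-0.0026,-0.0023],[0.036,-0.0026,-0.0023],[0.036,-0.0026,-0.0023],[0.036,-0.0026,-0.0023],[0.036,-0.0026,-0.0023]]' --delta_rot '[[0.006,0,0],[0.006,0,0],[0.006,0,0],[0.006,0,0],[0.006,0,0],[0.006,0,0],[0.006,0,0],[0.006,0,0]]'

```text
time_s: 8.85
eef_pos: [502.3, -26.3, 23.7]
tcp_rot: [1.3, 1.148, -1.299]
contact_force: [-0.7, 0.3, -1.3]
grip_width: 58.7
```

```bash
cat >> h.py <<'E'
def held(col):
    p=camera("wrist");C=cloud(p);P,R,s=pose()
    hsv=cv2.cvtColor(p["pixels"],cv2.COLOR_RGB2HSV)
    lo,hi=col; m=(hsv[...,0]>lo)&(hsv[...,0]<hi)&(hsv[...,1]>90)
    T=(C-P)@R; X=T[m&(np.abs(T[...,1])<70)&(np.abs(T[...,2])<40)&(T[...,0]<-15)&(T[...,0]>-24)]
    g=(C[...,0]>420)&(C[...,0]<610)&(C[...,1]>-140)&(C[...,1]<220)
    q,_=rect(C,g,7.5,12.5)
    print("t",s["time_s"],"TCP",P.round(2),"yaw",np.degrees(np.arctan2(R[1,2],R[0,2])).round(2),"F",np.round(s["contact_force"],1),"ymax",np.percentile(X[:,1],[99,99.8]).round(1),"z",np.percentile(X[:,2],[.3,99.7]).round(1),"base",q)
    return p,C
E
python3 - <<'E'
from h import *
p,C=held((100,130))
E
```

```text
t 8.9 TCP [502.27 -26.32  23.64] yaw -97.11 F [-0.6 -0.6 -1.1] ymax [49.9 50.2] z [-30.8  28.6] base ((511.9080810546875, 34.62389373779297), (246.95233154296875, 123.68830108642578), 82.84402465820312)
```

Call:
apply_moves --claw '[-1,-1,-1,-1,-1,-1,-1,-1]' --slide '[[0.002,0,0],[0.004,0,0],[0.006,0,0],[0.008,0,0],[0.0095,0,0],[0.0095,0,0],[0.0095,0,0],[0.0095,0,0]]' --delta_rot '[[0,0,0],[0,0,0],[0,0,0],[0,0,0],[0,0,0],[0,0,0],[0,0,0],[0,0,0]]'

```text
time_s: 9.7
eef_pos: [502.1, -26.4, 13.8]
tcp_rot: [1.3, 1.148, -1.3]
contact_force: [0.1, 0.1, -1.4]
grip_width: 59.0
```

```bash
python3 - <<'E'
from h import *
p,C=held((100,130))
E
```

```text
t 9.75 TCP [502.06 -26.36  13.82] yaw -97.11 F [-0.3  0.5 -1. ] ymax [49.8 50.2] z [-30.7  28.7] base ((511.16461181640625, 30.4039306640625), (238.36276245117188, 124.15184020996094), 82.915771484375)
```

No side contact and the height is right. Release, rise and look.

Call:
apply_moves --claw '[0.6,1,1,1,1,1,1,1]' --slide '[[0,0,0],[0,0,0],[0,0,0],[-0.02,0,0],[-0.06,0,0],[-0.1,0,0],[-0.14,0,0],[-0.14,0,0]]' --delta_rot '[[0,0,0],[0,0,0],[0,0,0],[0,0,0],[0,0,0],[0,0,0],[0,0,0],[0,0,0]]'

```text
time_s: 10.55
eef_pos: [504.6, -27.1, 158.0]
tcp_rot: [1.305, 1.144, -1.295]
contact_force: [-0.3, -0.0, -0.6]
grip_width: 85.4
```

```bash
python3 - <<'E'
from h import *
np.set_printoptions(precision=4,suppress=True)
p=camera("wrist");C=cloud(p);save(p,"w6")
r=silhouettes(p,"well_plate");m=r[0]["mask"]
q,X=rect(C,m,27,45); print(r[0]["p"],q,"top pct",np.percentile(X[:,2],[5,30,50,70,95]))
b=rect(C,(C[...,0]>420)&(C[...,0]<610)&(C[...,1]>-140)&(C[...,1]<220),7.5,12.5)[0];print(b)
# tilt of the top step plane & rim plane
for lo,hi in((35,40),(29.5,34.5)):
    Y=X[(X[:,2]>lo)&(X[:,2]<hi)];A=np.c_[Y[:,:2]-q[0],np.ones(len(Y))];print(len(Y),np.linalg.lstsq(A,Y[:,2],rcond=None)[0])
g=C[(np.abs(C[...,2]-10)<2.5)&(C[...,0]>470)&(C[...,0]<550)&(C[...,1]>20)&(C[...,1]<160)];print("base z",np.median(g[:,2]))
plan([427.6,-247.6,150],np.radians(-24.7))
E
```

```text
0.66 ((503.9647216796875, -25.378337860107422), (60.13926696777344, 96.15284729003906), 83.19356536865234) top pct [31.9481 36.07   37.3708 37.9148 38.8771]
((512.6727905273438, 42.90142822265625), (263.7112731933594, 122.66987609863281), 82.91139221191406)
5341 [-0.0023  0.0005 37.6879]
1842 [-0.0003  0.0008 32.5978]
base z 10.645757107492464
t 10.65 p [502.5 -25.8 154.4] slide [ 0.004  -0.047   0.2293] rot [-1.2631 -0.0003 -0.0022] F [-0.1  0.2 -0. ] w 85.2
```

Blue is home: its rim is 22.0 mm and its top 27.0 mm above the base face, with no tilt. Now the orange plate.

Call:
apply_moves --claw '[1,1,1,1,1,1,1,1]' --slide '[[0.0,-0.047,0.229],[0.0,-0.047,0.229],[0.05,-0.047,0.229],[0.1,-0.047,0.229],[0.1,-0.047,0.229],[0.1,-0.047,0.229],[0.1,-0.047,0.229],[0.1,-0.047,0.229]]' --delta_rot '[[-1.263,0,0],[-1.263,0,0],[-1.263,0,0],[-1.263,0,0],[-1.263,0,0],[-1.263,0,0],[-1.263,0,0],[-1.263,0,0]]'

```text
time_s: 11.45
eef_pos: [424.5, -248.4, 51.6]
tcp_rot: [0.423, 1.534, -0.423]
contact_force: [0.5, 0.7, 0.6]
grip_width: 85.5
```

```bash
python3 - <<'E'
from h import *
np.set_printoptions(precision=4,suppress=True)
p=camera("wrist");C=cloud(p);save(p,"w7")
r=silhouettes(p,"cover_plate");m=r[0]["mask"]
q,X=rect(C,m,18,32); print(r[0]["p"],q)
plan([427.6,-247.6,4],np.radians(-24.7))
E
```

```text
0.89 ((427.8310241699219, -247.45700073242188), (96.50650787353516, 60.289825439453125), 65.62155151367188)
t 11.55 p [ 425.7 -247.8   52.6] slide [0.0486 0.0011 0.0016] rot [-0.11   -0.0025 -0.0002] F [-0.1 -0.3  0.2] w 85.2
```

Call:
apply_moves --claw '[1,1,1,1,-1,-1,-1,-1]' --slide '[[0.015,0.001,0.0015],[0.035,0.001,0.0015],[0.048,0.001,0.0015],[0.048,0.001,0.0015],[0.048,0.001,0.0015],[0.048,0.001,0.0015],[0.048,0.001,0.0015],[0.048,0.001,0.0015]]' --delta_rot '[[-0.112,0,0],[-0.112,0,0],[-0.112,0,0],[-0.112,0,0],[-0.112,0,0],[-0.112,0,0],[-0.112,0,0],[-0.112,0,0]]'

```text
time_s: 12.35
eef_pos: [429.2, -247.9, 6.6]
tcp_rot: [0.337, 1.543, -0.337]
contact_force: [-2.2, -0.3, 6.7]
grip_width: 58.9
```

```bash
python3 - <<'E'
from h import *
np.set_printoptions(precision=4,suppress=True)
plan([503.5,-26.2,110],np.radians(82.88))
E
```

```text
t 12.35 p [ 429.2 -247.9    6.6] slide [-0.1033  0.2325 -0.0248] rot [ 1.2648  0.0008 -0.0009] F [-2.2 -0.3  6.7] w 58.9
```

Call:
apply_moves --claw '[-1,-1,-1,-1,-1,-1,-1,-1]' --slide '[[-0.04,0,0],[-0.09,0,0],[-0.103,0.233,-0.025],[-0.103,0.233,-0.025],[-0.103,0.233,-0.025],[-0.103,0.233,-0.025],[-0.103,0.233,-0.025],[-0.103,0.233,-0.025]]' --delta_rot '[[0,0,0],[0,0,0],[-1.877,0,0],[-1.877,0,0],[-1.877,0,0],[-1.877,0,0],[-1.877,0,0],[-1.877,0,0]]'

```text
time_s: 13.15
eef_pos: [505.0, -19.2, 109.3]
tcp_rot: [-0.378, 1.535, 0.381]
contact_force: [-0.5, -1.5, -1.2]
grip_width: 58.4
```

```bash
python3 - <<'E'
from h import *
np.set_printoptions(precision=4,suppress=True)
plan([503.5,-26.2,85],np.radians(82.88))
E
```

```text
t 13.15 p [505.  -19.2 109.3] slide [ 0.0243 -0.0055 -0.0047] rot [-0.9622  0.003   0.0003] F [-0.5 -1.5 -1.2] w 58.4
```

Call:
apply_moves --claw '[-1,-1,-1,-1,-1,-1,-1,-1]' --slide '[[0.022,-0.0055,-0.0047],[0.022,-0.0055,-0.0047],[0.022,-0.0055,-0.0047],[0.022,-0.0055,-0.0047],[0.022,-0.0055,-0.0047],[0.022,-0.0055,-0.0047],[0.022,-0.0055,-0.0047],[0.022,-0.0055,-0.0047]]' --delta_rot '[[-0.962,0,0],[-0.962,0,0],[-0.962,0,0],[-0.962,0,0],[-0.962,0,0],[-0.962,0,0],[-0.962,0,0],[-0.962,0,0]]'

```text
time_s: 13.95
eef_pos: [501.5, -32.7, 87.0]
tcp_rot: [-1.107, 1.271, 1.106]
contact_force: [-0.1, -0.3, -1.6]
grip_width: 59.0
```

```bash
python3 - <<'E'
from h import *
np.set_printoptions(precision=4,suppress=True)
p,C=held((5,22));save(p,"w8")
P,R,s=pose()
hsv=cv2.cvtColor(p["pixels"],cv2.COLOR_RGB2HSV)
T=(C-P)@R; m=(hsv[...,0]>5)&(hsv[...,0]<22)&(hsv[...,1]>90)&(np.abs(T[...,2])<40)&(np.abs(T[...,1])<70)&(T[...,0]>-60)
print("top x",np.percentile(T[m][:,0],[5,50,95]))
plan([503.5,-26.2,50],np.radians(82.88))
E
```

```text
t 14.0 TCP [501.53 -32.6   87.03] yaw 81.94 F [ 0.1 -0.7 -0.3] ymax [45.1 45.6] z [-28.6  30.4] base ((513.1946411132812, 42.888275146484375), (264.50762939453125, 124.01658630371094), 82.84778594970703)
top x [-16.818  -15.8248 -11.7697]
t 14.0 p [501.5 -32.6  87. ] slide [ 0.037  -0.001   0.0066] rot [-0.0164  0.0001  0.0003] F [ 0.1 -0.7 -0.3] w 58.5
```

View pics/w8.png

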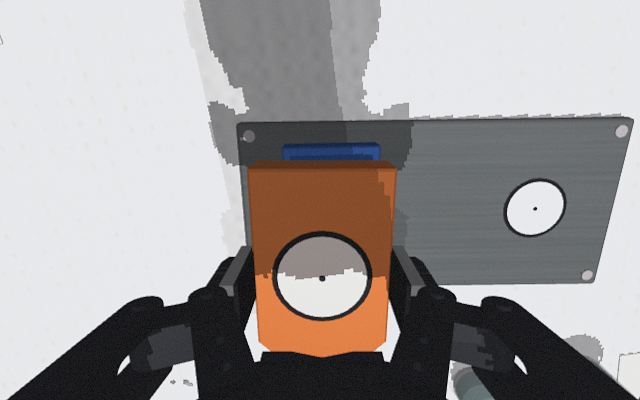

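The orange plate is held with its square end up in the picture, like the blue plate's visible end at (330,150), so the cut corners match. I'll correct by 6.5 mm and lower.

Call:
apply_moves --claw '[-1,-1,-1,-1,-1,-1,-1,-1]' --slide '[[0.01,0.0008,0.0065],[0.025,0.0008,0.0065],[0.035,0.0008,0.0065],[0.039,0.0008,0.0065],[0.039,0.0008,0.0065],[0.039,0.0008,0.0065],[0.039,0.0008,0.0065],[0.039,0.0008,0.0065]]' --delta_rot '[[-0.0164,0,0],[-0.0164,0,0],[-0.0164,0,0],[-0.0164,0,0],[-0.0164,0,0],[-0.0164,0,0],[-0.0164,0,0],[-0.0164,0,0]]'

```text
time_s: 14.8
eef_pos: [502.0, -26.0, 48.3]
tcp_rot: [-1.119, 1.264, 1.118]
contact_force: [-1.1, 0.2, -1.7]
grip_width: 59.2
```

```bash
python3 - <<'E'
from h import *
np.set_printoptions(precision=2,suppress=True)
p,C=held((5,22));save(p,"w9")
# edges of blue rear (-x) and orange rear in base frame
hsv=cv2.cvtColor(p["pixels"],cv2.COLOR_RGB2HSV);S=hsv[...,1]>90;H=hsv[...,0]
a=np.radians(82.87);B=np.array([[np.sin(a),-np.cos(a)],[np.cos(a),np.sin(a)]])
U=(C[...,:2]-[513,42.8])@B.T; near=(np.abs(U[...,0])<70)&(U[...,1]<-20)&(U[...,1]>-125)
for n,m in(("blue",S&(H>100)&(H<130)),("orange",S&(H>5)&(H<22))):
    X=U[m&near];Z=C[m&near][:,2]; print(n,len(X),"x",np.percentile(X[:,0],[.2,1]),"y",np.percentile(X[:,1],[.3,1,99,99.7]),"z",np.percentile(Z,[5,50,95]))
E
```

```text
t 14.85 TCP [501.93 -26.03  48.27] yaw 82.99 F [-0.9 -0.2 -1.8] ymax [45.  45.5] z [-28.5  30.5] base ((512.7935791015625, 42.76286315917969), (263.9093322753906, 123.3133316040039), 82.84210968017578)
blue 1452 x [-48.15 -48.07] y [-124.53 -123.34  -36.61  -27.08] z [ 12.53  31.31 135.58]
orange 19483 x [-48.19 -48.08] y [-98.56 -98.02 -39.29 -38.89] z [59.55 64.09 65.09]
```

Rear edges align within 0.1 mm, so I'll lower it home.

Call:
apply_moves --claw '[-1,-1,-1,-1,-1,-1,-1,-1]' --slide '[[0.002,0,0],[0.004,0,0],[0.006,0,0],[0.008,0,0],[0.0095,0,0],[0.0098,0,0],[0.0098,0,0],[0.0098,0,0]]' --delta_rot '[[0,0,0],[0,0,0],[0,0,0],[0,0,0],[0,0,0],[0,0,0],[0,0,0],[0,0,0]]'

```text
time_s: 15.65
eef_pos: [501.6, -26.0, 38.6]
tcp_rot: [-1.119, 1.265, 1.119]
contact_force: [-3.3, -0.8, 8.5]
grip_width: 59.0
```

```bash
python3 - <<'E'
from h import *
p,C=held((5,22))
E
```

```text
t 15.7 TCP [501.54 -26.01  38.61] yaw 82.99 F [-2.9  0.3  7.9] ymax [45.2 45.6] z [-28.6  30.5] base ((512.7741088867188, 41.389503479003906), (261.4237060546875, 123.7034683227539), 82.83201599121094)
```

Call:
apply_moves --claw '[0.6,1,1,1,1,1,1,1]' --slide '[[0,0,0],[0,0,0],[0,0,0],[-0.02,0,0],[-0.06,0,0],[-0.1,0,0],[-0.15,0,0],[-0.15,0,0]]' --delta_rot '[[0,0,0],[0,0,0],[0,0,0],[0,0,0],[0,0,0],[0,0,0],[0,0,0],[0,0,0]]'

```text
time_s: 16.5
eef_pos: [505.2, -26.1, 194.2]
tcp_rot: [-1.122, 1.256, 1.112]
contact_force: [1.1, 0.5, 0.8]
grip_width: 85.4
```

```bash
python3 - <<'E'
from h import *
np.set_printoptions(precision=4,suppress=True)
p=camera("wrist");C=cloud(p);save(p,"w10")
r=silhouettes(p,"cover_plate");m=r[0]["mask"]
q,X=rect(C,m,48,62); print(r[0]["p"],q,np.percentile(X[:,2],[5,50,95]))
A=np.c_[X[:,:2]-q[0],np.ones(len(X))];k=np.abs(X[:,2]-np.median(X[:,2]))<2;print(np.linalg.lstsq(A[k],X[k,2],rcond=None)[0])
# ring center from white disc
hsv=cv2.cvtColor(p["pixels"],cv2.COLOR_RGB2HSV)
b=rect(C,(C[...,0]>420)&(C[...,0]<610)&(C[...,1]>-140)&(C[...,1]<220),7.5,12.5)[0];print("base",b)
g=C[(np.abs(C[...,2]-10)<2.5)&(C[...,0]>470)&(C[...,0]<550)&(C[...,1]>20)&(C[...,1]<160)];print("base z",np.median(g[:,2]))
print(mark_of(p,"cover_ring")[:1],mark_of(p,"base_ring")[:1])
plan([440,330,250],np.radians(38))
E
```

```text
0.92 ((503.855712890625, -25.489940643310547), (59.97487258911133, 95.36451721191406), 83.09220123291016) [53.5335 54.7329 55.9608]
[ 0.0015 -0.0011 54.7417]
base ((512.81396484375, 42.327423095703125), (263.705322265625, 122.88837432861328), 82.79138946533203)
base z 10.638909051785959
[{'xyz': [500.8, -29.1, 51.5], 'p': 0.64}] [{'xyz': [519.5, 118.4, 8.8], 'p': 0.82}]
t 16.7 p [500.9 -25.9 187.2] slide [-0.0628  0.1039  0.3458] rot [ 0.7854 -0.0009 -0.0013] F [-0.  -0.4 -1. ] w 85.3
```

The cover is home: its top is 44.1 mm above the base face and level. Now go above the white standard with the jaws across the pair line.

Call:
apply_moves --claw '[1,1,1,1,1,1,1,1]' --slide '[[-0.033,0.067,0.405],[-0.033,0.067,0.405],[-0.033,0.067,0.405],[-0.033,0.067,0.405],[-0.033,0.067,0.405],[-0.033,0.067,0.405],[-0.033,0.067,0.405],[-0.033,0.067,0.405]]' --delta_rot '[[0,0,0],[0,0,0],[0,0,0],[0,0,0],[0,0,0],[0,0,0],[0,0,0],[0,0,0]]'

```text
time_s: 17.5
eef_pos: [484.0, 373.8, 218.1]
tcp_rot: [-1.119, 1.268, 1.119]
contact_force: [0.8, 0.4, 0.1]
grip_width: 85.5
```

```bash
cat >> h.py <<'E'
def heads(p,C,names=("white_standard","yellow_standard")):
    out={}
    for n in names:
        r=silhouettes(p,n)
        if not r: print(n,"none");continue
        m=r[0]["mask"]; X=C[m]; zt=np.percentile(X[:,2],95); Y=X[X[:,2]>zt-20]
        k,rad=cv2.minEnclosingCircle(X[X[:,2]>zt-20][:,:2].astype(np.float32))
        # circle fit via top cap: fit sphere-ish paraboloid z=a-b|r-c|^2
        T=X[X[:,2]>zt-8]; A=np.c_[(T[:,:2]**2).sum(1),T[:,:2],np.ones(len(T))]
        c=np.linalg.lstsq(A,T[:,2],rcond=None)[0]; pc=-c[1:3]/2/c[0]
        print(n,round(r[0]["p"],2),"ztop",zt.round(1),"circ",np.round(k,1),round(rad,1),"cap",pc.round(1),"bbox mid",((T[:,:2].max(0)+T[:,:2].min(0))/2).round(1),"dom",(T[:,:2].max(0)-T[:,:2].min(0)).round(1))
E
python3 - <<'E'
from h import *
np.set_printoptions(precision=4,suppress=True)
p=camera("wrist");C=cloud(p);save(p,"w11")
heads(p,C)
r=silhouettes(p,"park"); 
if r: q,X=rect(C,r[0]["mask"],20,28);print(r[0]["p"],q)
plan([485,386,200],np.radians(85))
E
```

```text
white_standard 0.73 ztop 131.9 circ [461.1 387.4] 46.3 cap [486.  387.5] bbox mid [461.1 387.6] dom [92.2 43.5]
yellow_standard 0.92 ztop 131.8 circ [498.8 382. ] 83.8 cap [557.2 378.5] bbox mid [498.8 378.2] dom [167.7  43.3]
0.77 ((478.3008728027344, 388.3458557128906), (51.56633758544922, 39.65285110473633), 84.1967544555664)
t 17.7 p [483.6 373.2 217.6] slide [0.0176 0.0001 0.0129] rot [-0.0319 -0.0028 -0.0027] F [ 0.2 -0.8 -0.4] w 85.4
```

View pics/w11.png

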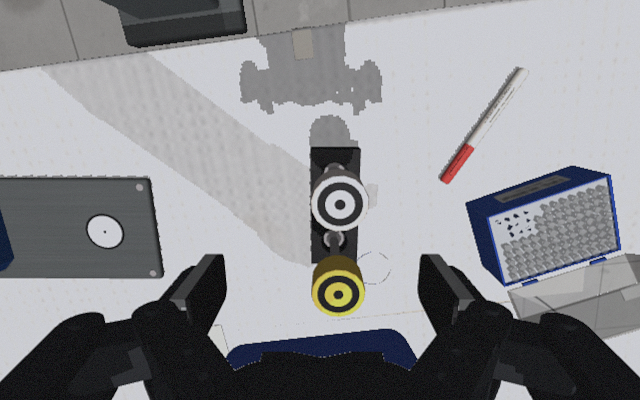

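The white bull's-eye is at (340,204) and the yellow at (338,295). The lid box on the right (480–640, 170–300) is a neighbour on the +y side.

```bash
python3 - <<'E'
from h import *
np.set_printoptions(precision=4,suppress=True)
p=camera("wrist");C=cloud(p)
f=200/np.tan(np.radians(p["vfov"])/2);o=-p["R"].T@p["t"]
k=(C[...,2]>128.5)&(C[...,2]<134)
n,l,st,ce=cv2.connectedComponentsWithStats(k.astype(np.uint8))
for i in range(1,n):
    if st[i,4]>300:
        X=C[l==i]; c,r=cv2.minEnclosingCircle(X[:,:2].astype(np.float32)); print("top",ce[i],st[i,4],np.round(c,1),round(r,1),X.mean(0).round(1))
for u,v in((340,204),(338,295)):
    d=p["R"].T@np.array([(u-p["cx"])/f,(v-p["cy"])/f,1]); print((o+d*(131.5-o[2])/d[2]).round(1))
# box of neighbour near +y
b=C[(C[...,2]>40)&(C[...,2]<160)&(C[...,1]>420)&(C[...,1]<700)&(C[...,0]>400)&(C[...,0]<620)]
print("box",b.min(0),b.max(0))
plan([486,387.5,200],np.radians(83))
E
```

```text
top [340.2244 203.7638] 2536 [485.8 387.6] 21.8 [485.1 387.5 130.8]
top [338.1064 293.4523] 2001 [560.7 378. ] 22.1 [559.5 378.1 130.8]
[484.9 387.4 131.5]
[560.3 377.9 131.5]
box [510.7205 531.4353  40.0045] [619.9991 675.0245 148.846 ]
t 17.75 p [484.4 371.5 218. ] slide [0.0179 0.0004 0.0161] rot [ 0.0004 -0.0031 -0.002 ] F [1.1 0.4 0.8] w 85.3
```

Call:
apply_moves --claw '[1,1,1,1,1,1,1,1]' --slide '[[0,0.0008,0.015],[0.02,0.0008,0.015],[0.05,0.0008,0.015],[0.08,0.0008,0.015],[0.11,0.0008,0.015],[0.12,0.0008,0.015],[0.12,0.0008,0.015],[0.12,0.0008,0.015]]' --delta_rot '[[0,0,0],[0,0,0],[0,0,0],[0,0,0],[0,0,0],[0,0,0],[0,0,0],[0,0,0]]'

```text
time_s: 18.55
eef_pos: [486.8, 387.7, 101.2]
tcp_rot: [-1.118, 1.263, 1.118]
contact_force: [0.3, 0.0, 0.3]
grip_width: 85.6
```

```bash
cat >> h.py <<'E'
def tops(p,C,R,P,zlo=None,zhi=None,tool=True):
    T=(C-P)@R
    k=(np.abs(T[...,1])<40)&(np.abs(T[...,2])<40)&(T[...,0]<-28)&(T[...,0]>-40)
    n,l,st,ce=cv2.connectedComponentsWithStats(k.astype(np.uint8))
    for i in range(1,n):
        if st[i,4]>300:
            X=C[l==i];t=T[l==i]; c,r=cv2.minEnclosingCircle(X[:,:2].astype(np.float32)); c2,_=cv2.minEnclosingCircle(t[:,1:].astype(np.float32)); print("top",ce[i].round(),st[i,4],np.round(c,1),round(r,1),"z",np.median(X[:,2]).round(1),"tool yz",np.round(c2,1),"x",np.median(t[:,0]).round(1))
E
python3 - <<'E'
from h import *
np.set_printoptions(precision=4,suppress=True)
p=camera("wrist");C=cloud(p);save(p,"w12");P,R,s=pose();tops(p,C,R,P)
plan([485.3,387.5,97],np.radians(82.8))
E
```

```text
top [319. 284.] 7766 [485.6 387.6] 21.8 z 130.8 tool yz [ 1.4 -0.4] x -29.1
t 18.6 p [487.  387.9 101.7] slide [ 0.0047  0.0017 -0.0007] rot [0.0029 0.0017 0.0016] F [ 0.3 -0.2  1.5] w 85.5
```

Call:
apply_moves --claw '[1,1,-1,-1,-1,-1,-1,-1]' --slide '[[0.004,0.0015,-0.0005],[0.004,0.0015,-0.0005],[0.004,0.0015,-0.0005],[0.004,0.0015,-0.0005],[0.004,0.0015,-0.0005],[0.004,0.0015,-0.0005],[0.004,0.0015,-0.0005],[0.004,0.0015,-0.0005]]' --delta_rot '[[0,0,0],[0,0,0],[0,0,0],[0,0,0],[0,0,0],[0,0,0],[0,0,0],[0,0,0]]' --grip_force 40

```text
time_s: 19.4
eef_pos: [484.7, 387.2, 96.5]
tcp_rot: [-1.119, 1.264, 1.118]
contact_force: [-0.3, -0.5, 4.3]
grip_width: 43.1
```

```bash
python3 - <<'E'
from h import *
np.set_printoptions(precision=4,suppress=True)
p=camera("wrist");C=cloud(p);save(p,"w13");P,R,s=pose();tops(p,C,R,P)
plan([503.9,-25.5,180],np.radians(82.8))
E
```

```text
top [321. 292.] 10737 [479.4 388.8] 35.2 z 130.7 tool yz [5.4 1. ] x -34.3
t 19.45 p [484.7 387.2  96.4] slide [-0.0836 -0.0694 -0.4072] rot [0.0034 0.0003 0.0004] F [ 0.7 -1.5  5.2] w 43.2
```

White is gripped at 43 mm with the foot calculated at z=10. Lift straight up and carry it smoothly.

Call:
apply_moves --claw '[-1,-1,-1,-1,-1,-1,-1,-1]' --slide '[[-0.01,0,0],[-0.03,0,0],[-0.055,0,0],[-0.075,-0.001,-0.006],[-0.084,-0.004,-0.021],[-0.084,-0.008,-0.045],[-0.084,-0.013,-0.078],[-0.084,-0.019,-0.112]]' --delta_rot '[[0,0,0],[0,0,0],[0,0,0],[0,0,0],[0,0,0],[0,0,0],[0,0,0],[0,0,0]]'

```text
time_s: 20.25
eef_pos: [489.0, 271.5, 179.5]
tcp_rot: [-1.119, 1.266, 1.119]
contact_force: [0.7, -1.1, -1.4]
grip_width: 42.9
```

Call:
apply_moves --claw '[-1,-1,-1,-1,-1,-1,-1,-1]' --slide '[[0,-0.006,-0.036],[0,-0.0125,-0.073],[0,-0.019,-0.111],[0,-0.025,-0.149],[0,-0.032,-0.187],[0,-0.038,-0.223],[0,-0.043,-0.254],[0,-0.047,-0.277]]' --delta_rot '[[0,0,0],[0,0,0],[0,0,0],[0,0,0],[0,0,0],[0,0,0],[0,0,0],[0,0,0]]'

```text
time_s: 21.05
eef_pos: [501.3, -10.6, 179.7]
tcp_rot: [-1.117, 1.267, 1.117]
contact_force: [0.2, -0.8, -1.6]
grip_width: 43.0
```

```bash
python3 - <<'E'
from h import *
np.set_printoptions(precision=4,suppress=True)
p=camera("wrist");C=cloud(p);save(p,"w14");P,R,s=pose();tops(p,C,R,P)
plan([503.9,-25.5,155],np.radians(82.8))
E
```

```text
top [321. 292.] 10752 [496.2  -9. ] 35.3 z 214.0 tool yz [5.9 4.6] x -34.2
t 21.1 p [501.4 -14.4 179.8] slide [ 0.0248 -0.0039 -0.0107] rot [-0.003  -0.0029 -0.0006] F [-0.5 -3.8 -2.2] w 42.8
```

Call:
apply_moves --claw '[-1,-1,-1,-1,-1,-1,-1,-1]' --slide '[[0.0,-0.002,-0.004],[0.005,-0.004,-0.009],[0.015,-0.004,-0.0105],[0.025,-0.004,-0.0105],[0.031,-0.004,-0.0105],[0.033,-0.004,-0.0105],[0.033,-0.004,-0.0105],[0.033,-0.004,-0.0105]]' --delta_rot '[[0,0,0],[0,0,0],[0,0,0],[0,0,0],[0,0,0],[0,0,0],[0,0,0],[0,0,0]]'

```text
time_s: 21.9
eef_pos: [505.4, -17.8, 147.2]
tcp_rot: [-1.119, 1.264, 1.119]
contact_force: [-0.1, -0.8, -0.8]
grip_width: 42.7
```

```bash
cat >> h.py <<'E'
def tilt(C,R,P):
    """plane of the held head's flat top; tilt in deg about world axes"""
    T=(C-P)@R; k=((T[...,1])**2+(T[...,2])**2<15**2)&(T[...,0]<-31)&(T[...,0]>-38); X=C[k]
    A=np.c_[X[:,:2]-X[:,:2].mean(0),np.ones(len(X))]; c=np.linalg.lstsq(A,X[:,2],rcond=None)[0]
    print("top plane slope deg",np.degrees(c[:2]).round(2),"z",c[2].round(1),len(X))
E
python3 - <<'E'
from h import *
np.set_printoptions(precision=4,suppress=True)
p=camera("wrist");C=cloud(p);save(p,"w15");P,R,s=pose();tops(p,C,R,P);tilt(C,R,P);print("tool axis",R[:,0])
plan([503.9,-25.5,140],np.radians(82.8))
s=camera("scene");cv2.imwrite("pics/s15.png",cv2.cvtColor(cv2.resize(s["pixels"][180:300,250:400],None,fx=4,fy=4,interpolation=cv2.INTER_CUBIC),cv2.COLOR_RGB2BGR))
u,v=proj(p,[504,-25.5,54]);print(u,v)
cv2.imwrite("pics/w15.png",cv2.cvtColor(np.hstack([p["pixels"],cv2.resize(s["pixels"][190:290,270:360],(360,400))])[:, 200:],cv2.COLOR_RGB2BGR))
E
```

```text
top [322. 292.] 10782 [500.2 -16.2] 35.1 z 181.5 tool yz [5.4 1. ] x -34.1
top plane slope deg [0.42 0.03] z 181.8 4252
tool axis [ 0.0006 -0.     -1.    ]
t 21.95 p [505.5 -17.8 147.4] slide [ 0.0074  0.0007 -0.0078] rot [0.0037 0.0001 0.0006] F [-0.2 -0.7 -2. ] w 43.1
310.04698810623006 200.84085436424402
```

View pics/w15.png

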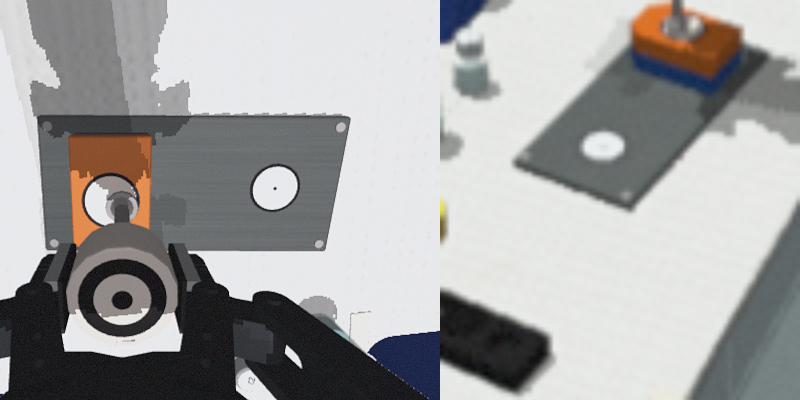

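The standard hangs upright. Its foot is about 8 mm to the +y side of the ring centre, which matches the TCP reading. Shift it and lower.

Call:
apply_moves --claw '[-1,-1,-1,-1,-1,-1,-1,-1]' --slide '[[0,0.0005,-0.004],[0,0.0005,-0.0078],[0.001,0.0005,-0.0078],[0.003,0.0005,-0.0078],[0.0045,0.0005,-0.0078],[0.0055,0.0005,-0.0078],[0.006,0.0005,-0.0078],[0.006,0.0005,-0.0078]]' --delta_rot '[[0,0,0],[0,0,0],[0,0,0],[0,0,0],[0,0,0],[0,0,0],[0,0,0],[0,0,0]]'

```text
time_s: 22.8
eef_pos: [503.7, -25.6, 141.0]
tcp_rot: [-1.119, 1.265, 1.119]
contact_force: [0.8, -0.6, -1.8]
grip_width: 43.3
```

```bash
python3 - <<'E'
from h import *
np.set_printoptions(precision=4,suppress=True)
p=camera("wrist");C=cloud(p);P,R,s=pose();tilt(C,R,P)
plan([503.9,-25.5,140.3],np.radians(82.8))
# foot: points near ring, z 54..62, above cover
k=(np.hypot(C[...,0]-503.9,C[...,1]+25.5)<25)&(C[...,2]>57.5)&(C[...,2]<64);X=C[k]; print(len(X),X.mean(0) if len(X) else 0, X[:,:2].min(0),X[:,:2].max(0))
E
```

```text
top plane slope deg [ 0.27 -0.08] z 175.6 4281
t 22.85 p [503.8 -25.6 141.1] slide [ 0.0008 -0.0001  0.0002] rot [ 0.0035 -0.0001 -0.    ] F [-0.6  0.3 -1.5] w 43.0
483 [501.9388 -24.7591  60.5789] [484.3812 -36.9913] [514.9037 -13.5676]
```

Call:
apply_moves --claw '[-1,-1,-1,-1,-1,-1,-1,-1]' --slide '[[0.0003,0,0],[0.0005,0,0],[0.0007,0,0],[0.0009,0,0],[0.0011,0,0],[0.0012,0,0],[0.0012,0,0],[0.0012,0,0]]' --delta_rot '[[0,0,0],[0,0,0],[0,0,0],[0,0,0],[0,0,0],[0,0,0],[0,0,0],[0,0,0]]'

```text
time_s: 23.65
eef_pos: [504.2, -25.7, 140.4]
tcp_rot: [-1.119, 1.264, 1.118]
contact_force: [-1.5, 0.1, 5.7]
grip_width: 42.9
```

Contact at about 7 N. Ease off and open gradually.

Call:
apply_moves --claw '[-1,0.06,0.1,0.15,0.25,0.4,0.6,0.8]' --slide '[[-0.0004,0,0],[-0.0004,0,0],[-0.0004,0,0],[-0.0004,0,0],[-0.0004,0,0],[-0.0004,0,0],[-0.0004,0,0],[-0.0004,0,0]]' --delta_rot '[[0,0,0],[0,0,0],[0,0,0],[0,0,0],[0,0,0],[0,0,0],[0,0,0],[0,0,0]]'

```text
time_s: 24.45
eef_pos: [503.8, -25.7, 140.3]
tcp_rot: [-1.119, 1.265, 1.119]
contact_force: [-0.9, 0.3, 0.4]
grip_width: 76.8
```

```bash
python3 - <<'E'
from h import *
np.set_printoptions(precision=4,suppress=True)
p=camera("wrist");C=cloud(p);P,R,s=pose();tilt(C,R,P);tops(p,C,R,P)
plan([503.9,-25.5,240],np.radians(82.8))
E
```

```text
top plane slope deg [0.22 0.01] z 175.0 4290
top [321. 293.] 9214 [505. -25.] 22.3 z 174.7 tool yz [-1.1  0.9] x -34.4
top [220. 295.] 668 [500.3 -64.1] 11.6 z 174.7 tool yz [ -1.2 -38.5] x -34.4
top [422. 297.] 582 [509.8  13.8] 11.5 z 174.7 tool yz [-1.1 39.9] x -34.4
t 24.5 p [503.8 -25.7 140.3] slide [-0.0997 -0.0001  0.0002] rot [ 0.0034 -0.0001  0.0001] F [ 0.1 -0.9  0.6] w 76.5
```

It stands level at (505,-25). Raise straight up and wait over a second.

Call:
apply_moves --claw '[1,1,1,1,1,1,1,1]' --slide '[[0,0,0],[-0.01,0,0],[-0.03,0,0],[-0.06,0,0],[-0.09,0,0],[-0.1,0,0],[-0.1,0,0],[-0.1,0,0]]' --delta_rot '[[0,0,0],[0,0,0],[0,0,0],[0,0,0],[0,0,0],[0,0,0],[0,0,0],[0,0,0]]'

```text
time_s: 25.3
eef_pos: [503.4, -25.6, 239.8]
tcp_rot: [-1.119, 1.265, 1.119]
contact_force: [0.2, -0.4, -0.4]
grip_width: 85.6
```

Call:
apply_moves --claw '[1,1,1,1,1,1,1,1]' --slide '[[0,0,0],[0,0,0],[0,0,0],[0,0,0],[0,0,0],[0,0,0],[0,0,0],[0,0,0]]' --delta_rot '[[0,0,0],[0,0,0],[0,0,0],[0,0,0],[0,0,0],[0,0,0],[0,0,0],[0,0,0]]'

```text
time_s: 26.1
eef_pos: [503.8, -25.7, 240.3]
tcp_rot: [-1.119, 1.264, 1.119]
contact_force: [-0.4, 0.1, -0.3]
grip_width: 85.5
```

```bash
cat >> h.py <<'E'
def discs(p,C,z,w=3):
    k=np.abs(C[...,2]-z)<w
    n,l,st,ce=cv2.connectedComponentsWithStats(k.astype(np.uint8))
    for i in range(1,n):
        if st[i,4]>300:
            X=C[l==i]; c,r=cv2.minEnclosingCircle(X[:,:2].astype(np.float32)); A=np.c_[X[:,:2]-c,np.ones(len(X))]; print("disc",ce[i].round(),st[i,4],np.round(c,1),round(r,1),np.linalg.lstsq(A,X[:,2],rcond=None)[0].round(3))
E
python3 - <<'E'
from h import *
np.set_printoptions(precision=4,suppress=True)
p=camera("wrist");C=cloud(p);save(p,"w16");discs(p,C,174.7)
print(mark_of(p,"white_standard")[:1])
plan([560.2,378,240],np.radians(82.8))
E
```

```text
disc [321. 213.] 3023 [505.1 -25.2] 21.9 [  0.008  -0.001 174.758]
[{'xyz': [500.6, -27.6, 53.1], 'p': 0.94}]
t 26.2 p [503.8 -25.7 240.4] slide [ 0.0003 -0.0067  0.4075] rot [ 0.0035 -0.      0.0002] F [ 0.   0.4 -0.8] w 85.6
```

View pics/w16.png

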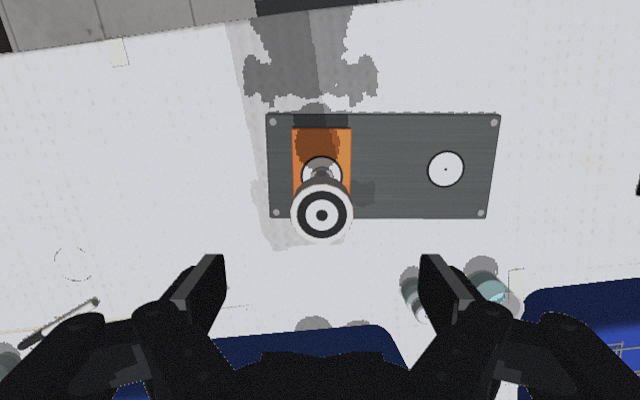

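The white standard stands on the cover ring (322,213), with its foot within the ring and its top level. Now the yellow one.

Call:
apply_moves --claw '[1,1,1,1,1,1,1,1]' --slide '[[0,-0.0067,0.4075],[0,-0.0067,0.4075],[0,-0.0067,0.4075],[0,-0.0067,0.4075],[0,-0.0067,0.4075],[0.02,-0.0067,0.4075],[0.05,-0.0067,0.4075],[0.06,-0.0067,0.4075]]' --delta_rot '[[0,0,0],[0,0,0],[0,0,0],[0,0,0],[0,0,0],[0,0,0],[0,0,0],[0,0,0]]'

```text
time_s: 27.0
eef_pos: [558.2, 362.9, 191.1]
tcp_rot: [-1.119, 1.261, 1.119]
contact_force: [0.3, -0.7, 0.3]
grip_width: 85.6
```

Call:
apply_moves --claw '[1,1,1,1,1,1,1,1]' --slide '[[0,0,0.008],[0,0,0.008],[0,0,0.008],[0,0,0.008],[0,0,0.008],[0,0,0.008],[0,0,0.008],[0,0,0.008]]' --delta_rot '[[0,0,0],[0,0,0],[0,0,0],[0,0,0],[0,0,0],[0,0,0],[0,0,0],[0,0,0]]'

```text
time_s: 27.8
eef_pos: [558.7, 367.7, 190.9]
tcp_rot: [-1.118, 1.264, 1.118]
contact_force: [0.1, -1.3, 0.0]
grip_width: 85.5
```

```bash
python3 - <<'E'
from h import *
np.set_printoptions(precision=4,suppress=True)
p=camera("wrist");C=cloud(p);save(p,"w17");discs(p,C,130.8)
plan([560.2,378,97],np.radians(82.8))
E
```

```text
disc [336. 215.] 3183 [560.6 378.1] 21.9 [  0.007  -0.    130.762]
t 27.85 p [558.6 367.9 190.7] slide [ 0.0937 -0.0003  0.0102] rot [0.0033 0.0001 0.0002] F [ 0.8 -0.   0.3] w 85.4
```

Call:
apply_moves --claw '[1,1,1,1,1,1,1,1]' --slide '[[0,-0.0003,0.0102],[0.015,-0.0003,0.0102],[0.035,-0.0003,0.0102],[0.06,-0.0003,0.0102],[0.08,-0.0003,0.0102],[0.092,-0.0003,0.0102],[0.094,-0.0003,0.0102],[0.094,-0.0003,0.0102]]' --delta_rot '[[0,0,0],[0,0,0],[0,0,0],[0,0,0],[0,0,0],[0,0,0],[0,0,0],[0,0,0]]'

```text
time_s: 28.65
eef_pos: [560.1, 378.2, 96.3]
tcp_rot: [-1.119, 1.265, 1.119]
contact_force: [0.2, 0.2, 0.1]
grip_width: 85.5
```

Call:
apply_moves --claw '[0.4,-1,-1,-1,-1,-1,-1,-1]' --slide '[[0,0,0],[0,0,0],[0,0,0],[0,0,0],[0,0,0],[0,0,0],[0,0,0],[0,0,0]]' --delta_rot '[[0,0,0],[0,0,0],[0,0,0],[0,0,0],[0,0,0],[0,0,0],[0,0,0],[0,0,0]]'

```text
time_s: 29.45
eef_pos: [560.7, 378.3, 97.7]
tcp_rot: [-1.119, 1.263, 1.118]
contact_force: [-0.5, -0.9, 4.6]
grip_width: 43.1
```

```bash
python3 - <<'E'
from h import *
np.set_printoptions(precision=4,suppress=True)
p=camera("wrist");C=cloud(p);P,R,s=pose();tilt(C,R,P)
plan([522.1,117,150],np.radians(82.8))
E
```

```text
top plane slope deg [-0.09 -0.29] z 131.0 4200
t 29.5 p [560.7 378.3  97.7] slide [-0.0526  0.0064 -0.264 ] rot [0.0034 0.001  0.0013] F [-0.  -0.9  6.1] w 43.0
```

Call:
apply_moves --claw '[-1,-1,-1,-1,-1,-1,-1,-1]' --slide '[[-0.01,0,0],[-0.03,0,0],[-0.045,0,0],[-0.053,0,-0.004],[-0.053,0,-0.015],[-0.053,0.001,-0.035],[-0.053,0.002,-0.065],[-0.053,0.003,-0.1]]' --delta_rot '[[0,0,0],[0,0,0],[0,0,0],[0,0,0],[0,0,0],[0,0,0],[0,0,0],[0,0,0]]'

```text
time_s: 30.3
eef_pos: [543.9, 277.8, 148.5]
tcp_rot: [-1.119, 1.266, 1.12]
contact_force: [0.1, -0.2, -1.5]
grip_width: 43.2
```

Call:
apply_moves --claw '[-1,-1,-1,-1,-1,-1,-1,-1]' --slide '[[0,0.001,-0.037],[0,0.002,-0.073],[0,0.003,-0.105],[0,0.003,-0.132],[0,0.003,-0.151],[0,0.003,-0.161],[0,0.003,-0.164],[0,0.003,-0.164]]' --delta_rot '[[0,0,0],[0,0,0],[0,0,0],[0,0,0],[0,0,0],[0,0,0],[0,0,0],[0,0,0]]'

```text
time_s: 31.1
eef_pos: [521.9, 116.9, 149.4]
tcp_rot: [-1.118, 1.265, 1.119]
contact_force: [-0.3, 0.5, -2.4]
grip_width: 43.4
```

```bash
python3 - <<'E'
from h import *
np.set_printoptions(precision=4,suppress=True)
p=camera("wrist");C=cloud(p);P,R,s=pose();tilt(C,R,P);discs(p,C,174.7)
b=rect(C,(C[...,0]>420)&(C[...,0]<610)&(C[...,1]>-140)&(C[...,1]<220),7.5,12.5)[0];print("base",b)
plan([522.1,117,105],np.radians(82.8))
E
```

```text
top plane slope deg [-0.1  -0.31] z 182.8 4203
disc [307. 247.] 666 [511.6 114.7] 23.7 [  0.001   0.001 174.709]
disc [ 12. 289.] 1715 [508.8 -14.8] 19.3 [ -0.006  -0.085 174.67 ]
base ((513.3750610351562, 42.797706604003906), (263.4892883300781, 123.67671203613281), 82.99954223632812)
t 31.15 p [522.  117.6 149.5] slide [ 0.0445 -0.0002 -0.0006] rot [ 0.0043  0.0004 -0.0001] F [-0.7  0.2 -1.5] w 43.3
```

Already aligned over the ring. Top plane is at 182.8 and must end at about 130.7, so lower 50 mm and then creep.

Call:
apply_moves --claw '[-1,-1,-1,-1,-1,-1,-1,-1]' --slide '[[0.005,0,-0.0003],[0.017,0,-0.0003],[0.031,0,-0.0003],[0.041,0,-0.0003],[0.047,0,-0.0003],[0.05,0,-0.0003],[0.05,0,-0.0003],[0.05,0,-0.0003]]' --delta_rot '[[0,0,0],[0,0,0],[0,0,0],[0,0,0],[0,0,0],[0,0,0],[0,0,0],[0,0,0]]'

```text
time_s: 31.95
eef_pos: [522.3, 116.5, 99.9]
tcp_rot: [-1.119, 1.264, 1.118]
contact_force: [0.3, -0.2, -1.5]
grip_width: 43.0
```

```bash
python3 - <<'E'
from h import *
np.set_printoptions(precision=4,suppress=True)
p=camera("wrist");C=cloud(p);P,R,s=pose();tilt(C,R,P)
plan([522.1,117,97],np.radians(82.8))
E
```

```text
top plane slope deg [ 0.04 -0.3 ] z 133.2 4205
t 32.0 p [522.3 116.6 100. ] slide [0.003  0.0003 0.0004] rot [0.0034 0.0003 0.0008] F [-0.4  0.6 -1.5] w 43.1
```

Call:
apply_moves --claw '[-1,-1,-1,-1,-1,-1,-1,-1]' --slide '[[0.0005,0,0],[0.001,0,0],[0.0013,0,0],[0.0016,0,0],[0.0018,0,0],[0.002,0,0],[0.0022,0,0],[0.0022,0,0]]' --delta_rot '[[0,0,0],[0,0,0],[0,0,0],[0,0,0],[0,0,0],[0,0,0],[0,0,0],[0,0,0]]'

```text
time_s: 32.8
eef_pos: [522.2, 116.4, 97.7]
tcp_rot: [-1.119, 1.264, 1.118]
contact_force: [-1.3, -0.7, 3.0]
grip_width: 43.0
```

```bash
python3 - <<'E'
from h import *
p=camera("wrist");C=cloud(p);P,R,s=pose();tilt(C,R,P);print(s["contact_force"],P)
E
```

```text
top plane slope deg [ 0.03 -0.26] z 131.0 4203
[-0.62174252 -0.63666886  2.8271155 ] [522.17504372 116.41488362  97.63728193]
```

Gentle contact at about 3–4 N. Open gradually.

Call:
apply_moves --claw '[0.06,0.06,0.1,0.15,0.25,0.4,0.6,0.8]' --slide '[[0,0,0],[0,0,0],[0,0,0],[0,0,0],[0,0,0],[0,0,0],[0,0,0],[0,0,0]]' --delta_rot '[[0,0,0],[0,0,0],[0,0,0],[0,0,0],[0,0,0],[0,0,0],[0,0,0],[0,0,0]]'

```text
time_s: 33.65
eef_pos: [522.0, 116.5, 97.4]
tcp_rot: [-1.119, 1.264, 1.119]
contact_force: [-0.1, -0.1, -0.5]
grip_width: 76.6
```

```bash
python3 - <<'E'
from h import *
p=camera("wrist");C=cloud(p);P,R,s=pose();tilt(C,R,P);tops(p,C,R,P);print(s["grip_width"])
E
```

```text
top plane slope deg [0.08 0.04] z 131.0 4222
top [318. 290.] 9021 [522.1 116.2] 22.3 z 130.7 tool yz [-0.1 -0.3] x -33.3
top [220. 294.] 667 [518.4  78.3] 11.8 z 131.8 tool yz [ -1.1 -38.3] x -34.4
top [422. 297.] 590 [528.  155.5] 11.5 z 131.9 tool yz [-1.3 39.5] x -34.5
76.87854800690559
```

Call:
apply_moves --claw '[1,1,1,1,1,1,1,1]' --slide '[[0,0,0],[-0.01,0,0],[-0.03,0,0],[-0.06,0,0],[-0.1,0,0],[-0.14,0,0],[-0.16,0,0],[-0.16,0,0]]' --delta_rot '[[0,0,0],[0,0,0],[0,0,0],[0,0,0],[0,0,0],[0,0,0],[0,0,0],[0,0,0]]'

```text
time_s: 34.5
eef_pos: [523.6, 116.9, 261.7]
tcp_rot: [-1.12, 1.258, 1.115]
contact_force: [-0.4, 0.1, 0.6]
grip_width: 85.5
```

Call:
apply_moves --claw '[1,1,1,1,1,1,1,1]' --slide '[[0,0,0],[0,0,0],[0,0,0],[0,0,0],[0,0,0],[0,0,0],[0,0,0],[0,0,0]]' --delta_rot '[[0,0,0],[0,0,0],[0,0,0],[0,0,0],[0,0,0],[0,0,0],[0,0,0],[0,0,0]]'

```text
time_s: 35.3
eef_pos: [522.0, 116.5, 257.4]
tcp_rot: [-1.119, 1.265, 1.119]
contact_force: [0.1, 0.1, -0.3]
grip_width: 85.4
```

```bash
python3 - <<'E'
from h import *
np.set_printoptions(precision=1,suppress=True)
p=camera("wrist");C=cloud(p);discs(p,C,130.8);discs(p,C,174.7)
t=camera("top")
for n in("beaker","dropper","pincers","marker","green_cap"): print(n,[(np.array(r["xyz"]),round(r["p"],2)) for r in mark_of(t,n)[:1]])
s=camera("scene");print(observe()["time_s"])
cv2.imwrite("pics/fin.png",cv2.cvtColor(np.hstack([cv2.resize(p["pixels"],(480,300)),cv2.resize(s["pixels"][180:280,250:357],(320,300))]),cv2.COLOR_RGB2BGR))
E
```

```text
disc [320. 190.] 1932 [522.3 115.9] 21.8 [  0.   -0.  130.8]
disc [125. 205.] 2716 [505.2 -24.7] 22.4 [  0.   -0.  174.8]
beaker [(array([683.5, 166.8,   4.1]), 0.56)]
dropper [(array([673.8,  78.2,  -0.6]), 0.61)]
pincers [(array([506.9, -25. ,  34. ]), 0.7)]
marker [(array([458. , 548.2,   0.5]), 0.66)]
green_cap [(array([ 433.4, -493.1,   -6.7]), 0.59)]
35.7
```

View pics/fin.png

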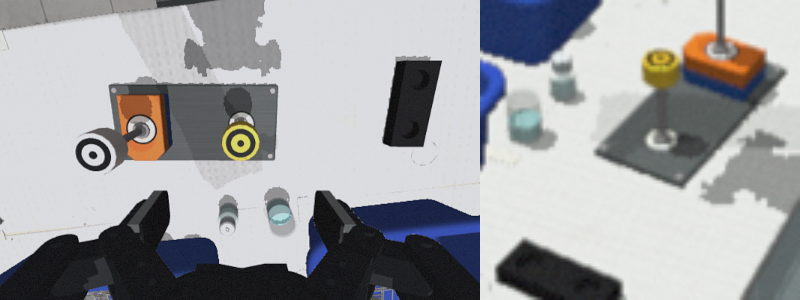

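Both standards stand upright in their rings with level tops (z 174.8 and 130.8). The gripper is clear, so I'll hand in.

```bash
python3 -c "
from workcell import *
print(job_done(),observe()['time_s'])"
```

```text
the job is handed in; nothing more can be done
the job is handed in; nothing more can be done
```

The stack and both standards are set up as asked, in the order asked. I handed the job in at about 36 s of simulated time.

- **Blue well plate:** its rim is 22.0 mm above the base face, with no tilt, so it is fully home on the step with its cut corners toward the base's +x.
- **Orange cover plate:** its top is 44.1 mm above the base face and level, so it is home on the blue plate with cut corners matched.
- **White standard:** I set it down gently on the cover ring (about 7 N at contact) and left it alone for over a second before going on. At the last check its level top was centred at (505, -25), about 1 mm from the ring centre.
- **Yellow standard:** I set it down on the base ring (about 3–4 N at contact). It had stood alone for over two seconds at hand-in, with its level top centred about 1 mm from the ring centre.

**Bystanders:** the beaker, dropper, marker and green cap are within detection noise of where they started. The last search for the pincers gave a false hit on the stack, so their place was not confirmed, but the arm never worked near them.

Apart from that false hit, no check disagreed.

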